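# Shake the last stuck blank out of an upturned carrier

### The job

Take the cream carrier with the amber band, which stands mouth down with two brass blanks stuck in its pockets, carry it smoothly to low over the rubber-floored bay of the catch tray, and shake it up and down until its felt weight stops dropping and both blanks have fallen into the bay. Then stand the empty carrier, still mouth down, near the middle of the tray's green parking step and let go.

Things in the scene. Friction and masses are not known exactly. Their poses are not given: they have to be found in the camera images.
- carrier: Cream plastic box, amber band and dot at its closed end, loose, about 120 g empty; it stands mouth DOWN. The black and blue ones are empty bystanders. 44 mm along x, 76 along y, 62 tall. Origin: centre of its mouth (underside as it stands), z up to the closed end. Grip across the 44 mm, near the top. Two pockets 22 x 22 x 46 mm deep at y = -19 and +19 mm, with sprung catches inside the mouth.
- blank_a: Brass block 20 x 20 x 30 mm, about 100 g, hidden in the carrier's pocket at y = -19 mm, underside 13 mm above the mouth. Origin: centre of the underside. Catches hold it while the carrier is still or moves smoothly (under 1 m/s2); up-and-down jolts free it (over about 6 m/s2: 50 mm strokes of 0.15 s each). Sideways shaking does not. The two may fall at different shakes.
- blank_b: Second, equal brass block, held alike in the carrier's pocket at y = +19 mm. Origin: centre of its 20 x 20 mm underside, z along the 30 mm.
- tray: Fixed aluminium catch tray. Bay: open box 160 x 160 mm outside, walls 5 mm thick, 35 mm high, black rubber floor 7 mm above the table; origin under the bay's centre at table height, z up. On its +y side adjoins a green-topped parking step, 110 x 110 mm: centre at x = 0, y = +135 mm, top 20 mm above the table, with a white outline 56 (x) by 88 mm (y), in line with the tray.
Things that resemble listed ones, but are neither listed nor needed, are in the scene too. What is shaped like the carrier but brown or pink is not meant.

How it is judged:
On the way, in this order (a step that is already met when the one before it is completed fails the run):
1. the carrier is held low over the tray's bay with both blanks still in it (x of carrier in the frame of tray between -0.06 and 0.06 m and y of carrier in the frame of tray between -0.06 and 0.06 m and height (world z) of carrier between 0.03 and 0.2 m and z of each of blank_a, blank_b in the frame of carrier above 0.004 m and distance between each of blank_a, blank_b and carrier below 0.05 m), for 0.1 s.
2. both blanks lie in the bay while the carrier is held clear above the tray (x of blank_a in the frame of tray between -0.08 and 0.08 m and y of blank_a in the frame of tray between -0.08 and 0.08 m and height (world z) of each of blank_a, blank_b below 0.042 m and x of blank_b in the frame of tray between -0.08 and 0.08 m and y of blank_b in the frame of tray between -0.08 and 0.08 m and height (world z) of carrier above 0.035 m), for 0.1 s.
At the end, for the whole second after the job is handed in: Both blanks lie at rest inside the walls of the tray's bay; the empty carrier stands at rest, mouth down within 10 degrees, on the green parking step, its centre within 25 mm of the step's centre along the tray's x and y (x of blank_a in the frame of tray between -0.08 and 0.08 m and y of blank_a in the frame of tray between -0.08 and 0.08 m and height (world z) of each of blank_a, blank_b below 0.06 m and x of blank_b in the frame of tray between -0.08 and 0.08 m and y of blank_b in the frame of tray between -0.08 and 0.08 m and x of carrier in the frame of tray between -0.025 and 0.025 m and y of carrier in the frame of tray between 0.11 and 0.16 m and height (world z) of carrier between 0.014 and 0.026 m and angle between carrier's own z axis and vertical below 0.17 rad and linear speed of each of carrier, blank_a, blank_b below 0.02 m/s); the robot touches nothing.
It fails at once if a blank fell from a height (more than about 20 cm) (linear speed of any of blank_a, blank_b above 2 m/s).
It also fails if it takes over 51 s, if anything falls off the work surface, if the arm or the gripper's body presses on something with over 40 N, if the wrist force passes 120 N, or if a joint passes its speed limit or range.

### The arm

A 6-joint arm with a two-finger parallel gripper is mounted at the origin on the work surface. World frame = base frame: x ahead of the robot, y to its left, z up, the work surface at z = 0. Lengths are in m, angles in rad, forces in N, time in s.
With the tool pointing down it reaches from about 0.35 to 0.725 m from the base axis. Payload 4.3 kg.
Tool frame: the origin (TCP) lies on the centre line of the jaws, within the pads' length; the fingertips stand 14 mm ahead of it and the grasp point (between the pads) lies 5 mm behind it; z points along the fingers, x is the direction in which the jaws open and shut, and the axes are right-handed (so a half turn about z gives the same grasp; the last joint's range is limited). The gripper opens to 85 mm and grips with 20 to 120 N. Pads are 22 mm wide; open, the fingers measure 114 mm over their backs; the gripper's body (76 mm by 85 mm) begins 54 mm behind the grasp point. The pads swing forward as they close: fully open they stand 13 mm farther back than shut.
Start: joints at [-1.306, 0.377, 0.081, 1.274, 0, 1.46], TCP at [0.211, -0.535, 0.245] pointing down, gripper open.
Joint ranges: [-2.72, 2.72], [-0.84, 1.66], [-1.02, 1.22], [-1.77, 2.12], [-1.37, 1.28], [-3.14, 3.14]. Speed limits (rad/s): [2.57, 2.57, 3.14, 3.14, 3.14, 3.14].

### API

Orientations are given as a 3x3 rotation matrix whose columns are the frame's x, y, z axes.
In Python, from station import status, cams, env gives the robot as it stands.
- The arm moves only by the shell command python3 -m crank 'ROWS' [OPENING] [FORCE]. ROWS is JSON, a list of rows, each a list of 2 entries, a list of its own where there are three numbers: the shift along the tool's x, y, z normalised to -1 to 1, where 1 is 0.3 m, then the turn about the tool's z normalised to -1 to 1, where 1 is 120 degrees. A call has 1 to 12 rows; each row is the pose to reach, as a shift and turn from the pose measured when the call began, along the tool's axes at that moment; what a row does not reach only later rows make up. A row lasts 1/8 s, in which the tool goes at most 62.5 mm and 10.7 degrees, less where a joint would pass 70% of its speed; a pose out of reach is approached as far as the arm can. A call with a number of a shift or a turn outside -1 to 1 is refused whole. A call with a gripper value outside its range is refused whole. OPENING is the opening, from -1 (shut) to 1 (fully open), so that 0 is half open, set as the call begins (- or left out, the last holds). The fingers move at their own pace and stop on an object; FORCE is the grip in N (left out, the last holds). Time passes only in rows, so rows that repeat a pose let the fingers close. It gives the time, the measured TCP pose, the force and the opening at its end, in the units of the state.
- status.sense(): the state, without advancing time (a new reading comes with each control period).
- cams.camera(name): name is "scene" or "top" or "wrist"; returns the picture (384x512x3 uint8, red, green, blue); there is no depth.
- cams.camera_info(name): a dict with "fovy" (degrees; the focal length in pixels is half the picture's height over the tangent of half this angle, whatever the lens; pixels are square), "cx", "cy" (the principal point, pixels), "dist_coeffs" ([k1, k2, p1, p2, k3] as OpenCV has them; the pictures are not rectified), "R" (3x3) and "t" (3): a world point X has camera coordinates R X + t. Camera axes: x right, y down, z forward; pixel columns grow to the right and rows downward; lengths in m; the calibration is good to about 2 mm. A picture is of the moment at which its call begins: read the wrist's pose just before it. camera_info takes no time and is no camera call; for the wrist camera it gives the pose at the moment of the call.
- env.job_done(): hands the job in, once; it reports no verdict.
The state is a dict: "time": time; "joints": joint angles; "joint_vel": joint speeds; "joint_efforts": joint torques, N m; "position": TCP position; "ee_rot": TCP orientation; "force": force on the tool from outside, world axes, zero at the start; "moment": the same for the moment, N m; "width": finger opening in m.
Only numpy, scipy, OpenCV 4.12 (cv2) and the standard library are available. Lean on these libraries where they do the work, as an engineer would, in place of code of your own. Each camera call takes 0.05 s, during which the arm holds its last target.

## Working session

There is one attempt and no reset: what is moved stays moved. The work goes in short steps, Python scripts to look and compute and a shell command to move; the robot and the scene stay as the last step left them, time stands still between calls to the robot, and variables do not carry over. Pictures are saved under pics/ and viewed, and the job is handed in when it is done.

```bash
ls; mkdir -p pics
python3 - <<'E'
from station import status,cams
import cv2
s=status.sense()
for k in s: print(k,s[k])
for n in ("scene","top","wrist"):
    cv2.imwrite(f"pics/{n}0.png",cams.camera(n)[:,:,::-1])
    i=cams.camera_info(n); print(n,i)
E
```

```text
pics
time 0.0
joints [-1.30630742e+00  3.78095583e-01  7.96385192e-02  1.27441945e+00
  5.16711578e-06  1.46051283e+00]
joint_vel [ 7.54728611e-05 -2.57611012e-03 -9.54029657e-04  1.59247873e-03
  7.33921570e-04  1.35446126e-03]
joint_efforts [-1.59415340e-03 -4.63599873e+01  2.69878417e+01  2.08766665e-02
 -1.26287423e-04 -4.24022289e-06]
position [ 0.21033488 -0.53447079  0.24434719]
ee_rot [[ 3.66060173e-01 -9.30591027e-01 -5.38806620e-04]
 [-9.30588887e-01 -3.66060495e-01  2.00920157e-03]
 [-2.06698077e-03 -2.34081223e-04 -9.99997836e-01]]
force [-0.1616849   0.29583382 -0.11042993]
moment [0.01415966 0.00826853 0.01731169]
width 0.08513810738374554
scene {'fovy': 57.27348372880966, 'cx': 260.6539353981321, 'cy': 193.34134105468684, 'dist_coeffs': array([0.01333633, 0.        , 0.        , 0.        , 0.        ]), 'R': array([[-0.81705038,  0.57655888, -0.00292117],
       [ 0.43928493,  0.61921985, -0.65084217],
       [-0.37343998, -0.53305407, -0.75920744]]), 't': array([ 0.44932404, -0.09656502,  0.84886354])}
top {'fovy': 55.96050381891563, 'cx': 250.7604743507434, 'cy': 199.83815108716607, 'dist_coeffs': array([-0.07936181,  0.        ,  0.        ,  0.        ,  0.        ]), 'R': array([[-0.02285114, -0.99962361,  0.01518131],
       [-0.99685662,  0.02163038, -0.07621688],
       [ 0.07585982, -0.01687524, -0.99697568]]), 't': array([-0.13224101,  0.47726604,  0.80368829])}
wrist {'fovy': 61.510933261674005, 'cx': 262.6969785210194, 'cy': 189.44022730135546, 'dist_coeffs': array([-0.07320436,  0.        ,  0.        ,  0.        ,  0.        ]), 'R': array([[ 0.36739482, -0.93006432, -0.00118578],
       [-0.88307815, -0.34923385,  0.31338266],
       [-0.29188015, -0.11408803, -0.94962619]]), 't': array([-0.57560382, -0.04034376,  0.38059175])}
```

View pics/scene0.png

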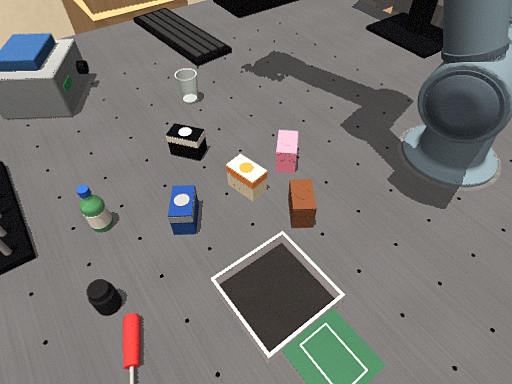

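View pics/top0.png

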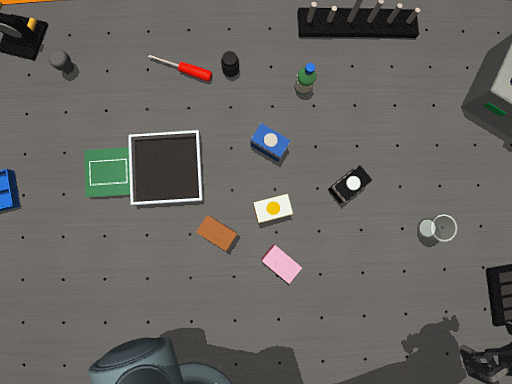

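View pics/wrist0.png

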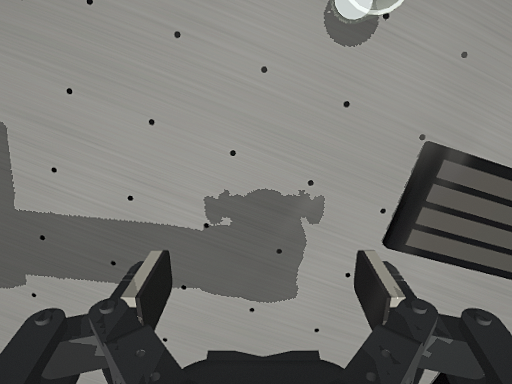

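The scene shows candidates shaped like the carrier: cream/amber at top (273,208) and scene (246,175), black (350,184), blue (270,141), brown (217,233) and pink (282,264). Only the cream one with the amber dot and band fits. I'll confirm that in enlarged crops.

Run:
```python
import cv2,numpy as np
t=cv2.imread('pics/top0.png'); s=cv2.imread('pics/scene0.png')
a=cv2.resize(t[180:240,240:310],None,fx=8,fy=8,interpolation=cv2.INTER_CUBIC)
b=cv2.resize(s[145:210,215:277],None,fx=6,fy=6,interpolation=cv2.INTER_CUBIC)
cv2.imwrite('pics/c1.png',a);cv2.imwrite('pics/c2.png',b)
cv2.imwrite('pics/c3.png',cv2.resize(t[120:215,75:210],None,fx=5.5,fy=5.5,interpolation=cv2.INTER_CUBIC))
```

```text
(no output)
```

View pics/c1.png

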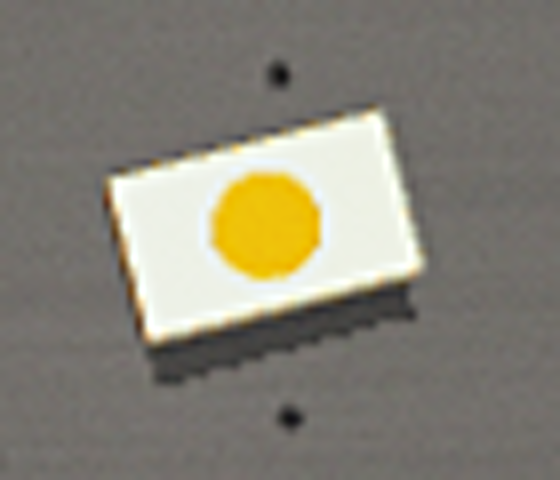

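View pics/c2.png

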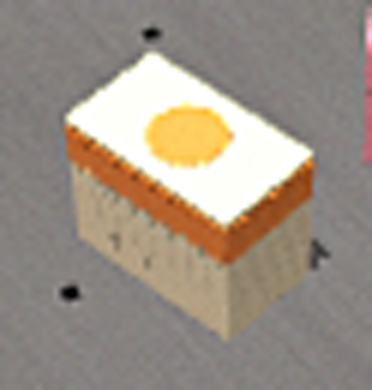

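View pics/c3.png

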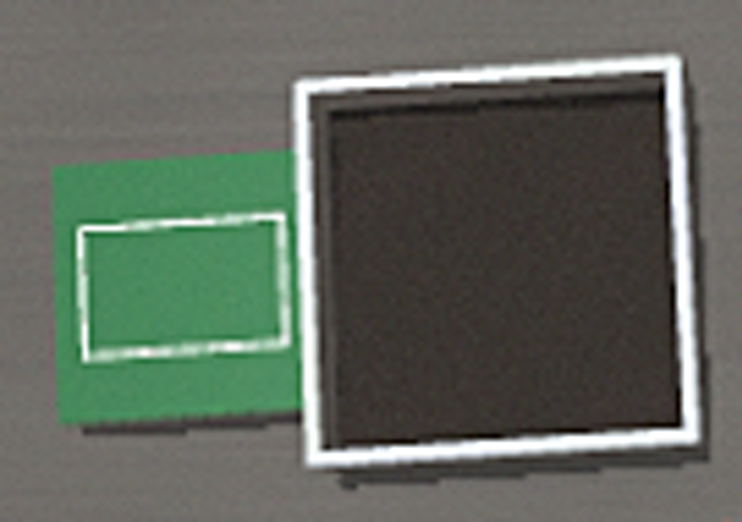

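Both crops confirm the cream box with the amber dot and orange-amber band. Next I convert the corners to world positions.

```bash
cat > h.py <<'E'
import numpy as np,cv2
def back(ci,uv,z):
    uv=np.array(uv,float).reshape(-1,1,2)
    f=192/np.tan(np.radians(ci['fovy'])/2)
    K=np.array([[f,0,ci['cx']],[0,f,ci['cy']],[0,0,1]])
    n=cv2.undistortPoints(uv,K,np.array(ci['dist_coeffs'])).reshape(-1,2)
    R=np.array(ci['R']);t=np.array(ci['t']);C=-R.T@t
    d=np.c_[n,np.ones(len(n))]@R
    return C+d*((z-C[2])/d[:,2])[:,None]
E
python3 - <<'E'
from h import *
from station import cams,status
ci=cams.camera_info('top'); cs=cams.camera_info('scene')
def px(c,s,o): return (np.array(c,float)+.5)/s-.5+np.array(o)
def rep(n,P):
    print(n,P.round(4).tolist()); print('  ctr',P[:,:2].mean(0).round(4),'edges',[round(float(np.linalg.norm(P[i]-P[(i+1)%4])),4) for i in range(4)],
     'ang',[round(float(np.degrees(np.arctan2(*(P[(i+1)%4]-P[i])[[1,0]]))),1) for i in range(4)])
rep('car top',back(ci,px([(108,178),(380,108),(425,270),(150,343)],8,(240,180)),.062))
rep('car scene',back(cs,px([(66,122),(152,53),(313,155),(229,226)],6,(215,145)),.062))
rep('outline',back(ci,px([(80,228),(285,214),(289,345),(85,358)],5.5,(75,120)),.020))
rep('bay',back(ci,px([(295,80),(682,55),(700,440),(310,466)],5.5,(75,120)),.035))
rep('bay scene',back(cs,[(283,233),(343,294),(269,355),(212,279)],.035))
rep('blue',back(ci,[(260,123),(290,144),(281,160),(250,142)],.062))
rep('brown',back(ci,[(206,215),(238,235),(230,250),(197,232)],.062))
rep('pink',back(ci,[(273,246),(301,268),(290,283),(262,264)],.062))
E
```

```text
car top [[0.4666, -0.147, 0.062], [0.484, -0.2211, 0.062], [0.4398, -0.2319, 0.062], [0.4219, -0.1572, 0.062]]
  ctr [ 0.4531 -0.1893] edges [0.0761, 0.0455, 0.0768, 0.0458] ang [-76.8, -166.2, 103.5, 12.9]
car scene [[0.485, -0.2192, 0.062], [0.4413, -0.2314, 0.062], [0.4241, -0.1562, 0.062], [0.4663, -0.1456, 0.062]]
  ctr [ 0.4542 -0.1881] edges [0.0453, 0.0771, 0.0436, 0.0759] ang [-164.5, 102.9, 14.0, -75.8]
outline [[0.5724, 0.2298, 0.02], [0.576, 0.1419, 0.02], [0.5206, 0.1398, 0.02], [0.5172, 0.2267, 0.02]]
  ctr [0.5466 0.1845] edges [0.0879, 0.0555, 0.087, 0.0553] ang [-87.7, -177.8, 92.2, 3.2]
bay [[0.6293, 0.1334, 0.035], [0.6356, -0.0277, 0.035], [0.4759, -0.0335, 0.035], [0.4688, 0.126, 0.035]]
  ctr [0.5524 0.0496] edges [0.1612, 0.1598, 0.1596, 0.1607] ang [-87.7, -177.9, 92.6, 2.7]
bay scene [[0.4793, -0.0275, 0.035], [0.4723, 0.125, 0.035], [0.6274, 0.1312, 0.035], [0.6348, -0.0228, 0.035]]
  ctr [0.5534 0.0515] edges [0.1526, 0.1552, 0.1542, 0.1556] ang [92.6, 2.3, -87.3, -178.3]
blue [[0.6402, -0.1663, 0.062], [0.5919, -0.231, 0.062], [0.5567, -0.2101, 0.062], [0.598, -0.1434, 0.062]]
  ctr [ 0.5967 -0.1877] edges [0.0807, 0.0409, 0.0785, 0.0481] ang [-126.8, 149.3, 58.3, -28.5]
brown [[0.4403, -0.0451, 0.062], [0.396, -0.113, 0.062], [0.3644, -0.0953, 0.062], [0.4043, -0.0253, 0.062]]
  ctr [ 0.4013 -0.0697] edges [0.0811, 0.0362, 0.0806, 0.0411] ang [-123.2, 150.7, 60.3, -28.8]
pink [[0.3707, -0.1875, 0.062], [0.3223, -0.2463, 0.062], [0.2911, -0.2218, 0.062], [0.333, -0.163, 0.062]]
  ctr [ 0.3293 -0.2047] edges [0.0762, 0.0397, 0.0723, 0.045] ang [-129.5, 141.8, 54.5, -33.0]
```

Top and scene agree within 2 mm and the sizes match. Carrier is at (0.454, -0.189) with yaw 13.5°, bay centre at (0.5525, 0.050) with yaw 2.4°, and step centre at (0.547, 0.185). I approach above the carrier first.

```bash
python3 -m crank '[[[-0.15,-0.18,0.0],-0.08],[[-0.3,-0.37,0.0],-0.16],[[-0.45,-0.55,0.0],-0.24],[[-0.6,-0.73,0.05],-0.32],[[-0.7,-0.87,0.1],-0.4],[[-0.776,-0.95,0.15],-0.48],[[-0.776,-0.967,0.15],-0.56],[[-0.776,-0.967,0.15],-0.64],[[-0.776,-0.967,0.15],-0.683],[[-0.776,-0.967,0.15],-0.683]]' 1 80
cat >> h.py <<'E'
def to(target,yaw=None):
    from station import status
    s=status.sense();R=np.array(s['ee_rot']);p=np.array(s['position'])
    d=R.T@(np.array(target)-p)/0.3
    y=np.degrees(np.arctan2(R[1,0],R[0,0]))
    print('t',round(s['time'],2),'pos',p.round(4),'yaw',y.round(2),'tilt',np.degrees(np.arccos(-R[2,2])).round(2),'F',np.round(s['force'],2),'w',round(s['width'],4))
    print('shift',d.round(4),'turn',None if yaw is None else round(float(-(yaw-y)/120),4))
E
python3 -c "
from h import *
to([.4536,-.1887,.15],13.5)"
```

```text
time: 1.4
position: [0.3949, -0.2115, 0.1998]
ee_rot: [[0.973, 0.231, -0.001], [0.231, -0.973, 0.002], [-0.0, -0.002, -1.0]]
force: [-0.5, -0.4, -0.5]
width: 0.0854
t 1.4 pos [ 0.3949 -0.2115  0.1998] yaw 13.39 tilt 0.12 F [-0.53 -0.45 -0.53] w 0.0854
shift [ 0.2079 -0.0282  0.1658] turn -0.001
```

```bash
python3 -m crank '[[[0.1,-0.014,0.05],0],[[0.208,-0.028,0.1],0],[[0.208,-0.028,0.166],0],[[0.208,-0.028,0.166],0]]'
python3 - <<'E'
from h import *
from station import cams
to([.4536,-.1887,.042],13.5)
i=cams.camera_info('wrist')
cv2.imwrite('pics/w1.png',cams.camera('wrist')[:,:,::-1])
np.save('w1.npy',i,allow_pickle=True)
E
```

```text
time: 1.9
position: [0.4524, -0.1879, 0.1484]
ee_rot: [[0.973, 0.231, -0.004], [0.231, -0.973, 0.004], [-0.003, -0.005, -1.0]]
force: [-0.1, 0.2, 0.2]
width: 0.0853
t 1.9 pos [ 0.4524 -0.1879  0.1484] yaw 13.33 tilt 0.33 F [-0.15  0.22  0.16] w 0.0853
shift [0.0045 0.0052 0.3546] turn -0.0014
```

View pics/w1.png

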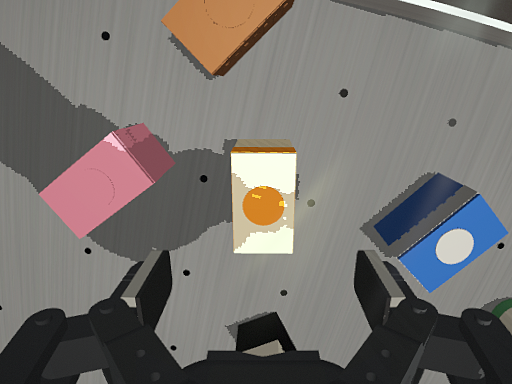

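The wrist view shows the cream box square between the jaws, with top corners at about (231,152), (296,152), (294,253) and (233,253). Pink and blue are well clear of the finger paths.

Run:
```python
from h import *
i=np.load('w1.npy',allow_pickle=True).item()
P=back(i,[(231,152),(296,152),(294,253),(233,253)],.062)
print(P.round(4),P.mean(0),np.linalg.norm(P-np.roll(P,-1,0),axis=1))
to([*P.mean(0)[:2],.042],13.5)
```

```text
[[ 0.4245 -0.1582  0.062 ]
 [ 0.4673 -0.1479  0.062 ]
 [ 0.4862 -0.2226  0.062 ]
 [ 0.4415 -0.2333  0.062 ]] [ 0.454856 -0.190497  0.062   ] [0.04408236 0.07703302 0.04596215 0.07708895]
t 1.95 pos [ 0.4529 -0.1884  0.1495] yaw 13.32 tilt 0.23 F [0.23 0.04 0.13] w 0.0855
shift [0.0056 0.0097 0.3582] turn -0.0015
```

```bash
python3 -m crank '[[[0.004,0.006,0.08],-0.001],[[0.004,0.006,0.16],-0.001],[[0.004,0.006,0.24],-0.001],[[0.004,0.006,0.30],-0.001],[[0.004,0.006,0.34],-0.001],[[0.004,0.006,0.358],-0.001],[[0.004,0.006,0.358],-0.001],[[0.004,0.006,0.358],-0.001]]'
python3 -c "
from h import *
to([.454,-.1893,.042],13.5)"
```

```text
time: 2.95
position: [0.4547, -0.1899, 0.0427]
ee_rot: [[0.973, 0.232, -0.002], [0.232, -0.973, 0.002], [-0.001, -0.003, -1.0]]
force: [0.0, -0.4, -0.9]
width: 0.0854
t 2.95 pos [ 0.4547 -0.1899  0.0427] yaw 13.44 tilt 0.16 F [ 0.03 -0.44 -0.91] w 0.0854
shift [-0.0018 -0.0024  0.0025] turn -0.0005
```

```bash
python3 -m crank '[[[0,0,0],0],[[0,0,0],0],[[0,0,0],0],[[0,0,0],0]]' 0.12 80
python3 -m crank '[[[0,0,0],0],[[0,0,0],0],[[0,0,0],0],[[0,0,0],0],[[0,0,0],0]]' -1 80
python3 -c "
from h import *
to([.454,-.1893,.042],13.5)"
```

```text
time: 3.45
position: [0.4547, -0.1898, 0.0427]
ee_rot: [[0.973, 0.232, -0.002], [0.232, -0.973, 0.002], [-0.001, -0.003, -1.0]]
force: [-0.5, 0.2, 0.9]
width: 0.0477
time: 4.08
position: [0.4547, -0.19, 0.043]
ee_rot: [[0.973, 0.232, -0.002], [0.232, -0.973, 0.002], [-0.001, -0.002, -1.0]]
force: [-1.7, -0.4, 5.1]
width: 0.0429
t 4.08 pos [ 0.4547 -0.19    0.043 ] yaw 13.44 tilt 0.15 F [-1.7  -0.39  5.05] w 0.0429
shift [-0.0017 -0.0028  0.0033] turn -0.0005
```

```bash
python3 -m crank '[[[0,0,-0.003],0],[[0,0,-0.013],0],[[0,0,-0.033],0],[[0,0,-0.063],0],[[0,0,-0.103],0],[[0,0,-0.147],0],[[0,0,-0.187],0],[[0,0,-0.217],0],[[0,0,-0.237],0],[[0,0,-0.247],0],[[0,0,-0.25],0],[[0,0,-0.25],0]]'
python3 -c "
from h import *
to([.5525,.050,.118],2.4)"
```

```text
time: 5.58
position: [0.4546, -0.19, 0.1177]
ee_rot: [[0.973, 0.232, -0.002], [0.232, -0.973, 0.002], [-0.002, -0.003, -1.0]]
force: [-0.5, 0.4, -3.1]
width: 0.043
t 5.58 pos [ 0.4546 -0.19    0.1177] yaw 13.43 tilt 0.18 F [-0.48  0.37 -3.09] w 0.043
shift [ 0.5034 -0.7024  0.    ] turn 0.092
```

Felt weight is about 3.1 N, which matches carrier plus both blanks (320 g). Now the smooth carry, in two gentle calls.

```bash
python3 -m crank '[[[0.004,-0.005,0],0.001],[[0.015,-0.022,0],0.003],[[0.035,-0.049,0],0.006],[[0.062,-0.086,0],0.011],[[0.095,-0.132,0],0.017],[[0.128,-0.178,0],0.023],[[0.161,-0.224,0],0.03],[[0.192,-0.267,0],0.035],[[0.217,-0.303,0],0.04],[[0.236,-0.33,0],0.043],[[0.248,-0.346,0],0.045],[[0.252,-0.351,0],0.046]]'
python3 -c "
from h import *
to([.5525,.050,.118],2.4)"
```

```text
time: 7.08
position: [0.5038, -0.0699, 0.1178]
ee_rot: [[0.99, 0.138, -0.002], [0.138, -0.99, 0.002], [-0.002, -0.002, -1.0]]
force: [-0.2, 0.5, -3.1]
width: 0.0431
t 7.08 pos [ 0.5038 -0.0699  0.1178] yaw 7.92 tilt 0.18 F [-0.2   0.46 -3.11] w 0.0431
shift [ 2.160e-01 -3.733e-01 -1.000e-04] turn 0.046
```

```bash
python3 -m crank '[[[0.003,-0.006,0],0.001],[[0.013,-0.023,0],0.003],[[0.03,-0.051,0],0.006],[[0.053,-0.092,0],0.011],[[0.081,-0.141,0],0.017],[[0.11,-0.19,0],0.023],[[0.138,-0.238,0],0.03],[[0.165,-0.284,0],0.035],[[0.186,-0.322,0],0.04],[[0.203,-0.35,0],0.043],[[0.213,-0.367,0],0.045],[[0.216,-0.373,0],0.046]]'
python3 - <<'E'
from h import *
from station import cams
to([.5525,.050,.118],2.4)
cv2.imwrite('pics/s2.png',cams.camera('scene')[:,:,::-1])
E
```

```text
time: 8.57
position: [0.5526, 0.05, 0.1179]
ee_rot: [[0.999, 0.042, -0.002], [0.042, -0.999, 0.002], [-0.002, -0.002, -1.0]]
force: [0.7, 0.0, -2.3]
width: 0.0432
t 8.57 pos [0.5526 0.05   0.1179] yaw 2.4 tilt 0.17 F [ 0.69  0.03 -2.28] w 0.0432
shift [-0.0003  0.0001 -0.0002] turn -0.0
```

View pics/s2.png

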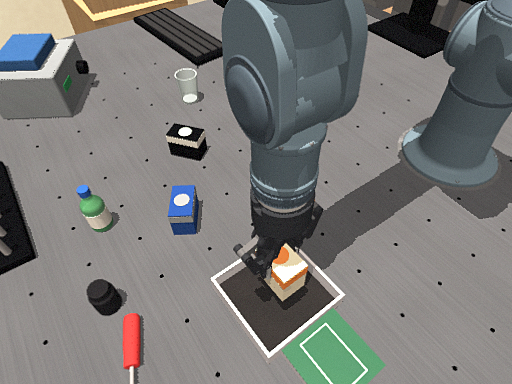

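The carrier is upright in the jaws above the bay at scene (288,272), and no brass is visible on the floor. I hold here and re-read the weight.

```bash
for k in 1 2 3; do python3 -m crank '[[[0,0,0],0]]' | grep -E 'time|force'; done
```

```text
time: 8.75
force: [0.0, -0.0, -3.5]
time: 8.88
force: [-0.1, 0.1, -2.6]
time: 9.0
force: [0.1, -0.8, -4.0]
```

Weight averages about 3.1 N, so both blanks are still in. Shake with the mouth travelling between about 60 and 110 mm.

```bash
python3 -m crank '[[[0,0,0.02],0],[[0,0,0.05],0],[[0,0,-0.117],0],[[0,0,0.05],0],[[0,0,-0.117],0],[[0,0,0.05],0],[[0,0,-0.117],0],[[0,0,0.05],0],[[0,0,0],0],[[0,0,0],0],[[0,0,0],0]]' | grep -E 'time|pos|force|width'
for k in 1 2 3; do python3 -m crank '[[[0,0,0],0]]' | grep -E 'time|force|pos'; done
python3 - <<'E'
from h import *
from station import cams
cv2.imwrite('pics/s3.png',cams.camera('scene')[:,:,::-1])
cv2.imwrite('pics/t3.png',cams.camera('top')[:,:,::-1])
E
```

```text
time: 10.38
position: [0.554, 0.0492, 0.1199]
force: [-0.2, 0.0, -0.9]
width: 0.043
time: 10.5
position: [0.5549, 0.0491, 0.1208]
force: [0.3, -0.8, -0.6]
time: 10.62
position: [0.5555, 0.0491, 0.1214]
force: [-1.3, 1.7, -1.8]
time: 10.75
position: [0.5556, 0.0491, 0.1217]
force: [0.3, -0.8, -0.4]
```

View pics/s3.png

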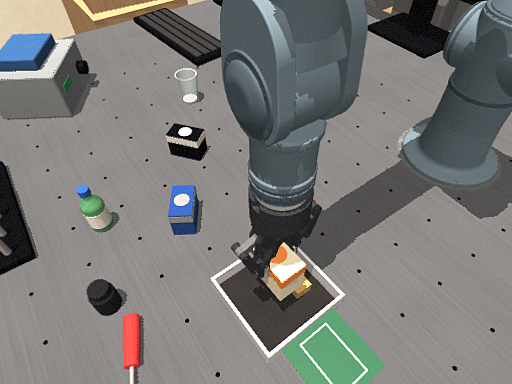

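Felt weight has dropped to about 0.9 N, which is an empty carrier at 1.2 N within noise. One blank shows at scene (303,288). I move smoothly towards the step, which also clears the view of the bay.

```bash
python3 -c "
from h import *
to([.5467,.185,.118],2.4)"
```

```text
t 10.85 pos [0.5555 0.0491 0.1215] yaw 2.32 tilt 0.27 F [-0.35  0.79 -0.83] w 0.0432
shift [-0.0111 -0.4537  0.0123] turn -0.0007
```

View pics/t3.png

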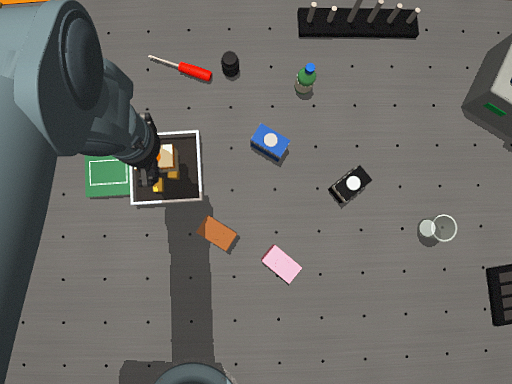

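The top view shows brass patches in the bay at about (157,184) and (173,175). I go on to the step, keeping the height, and check from there.

```bash
python3 -m crank '[[[0,-0.007,0],0],[[0,-0.028,0],0],[[-0.001,-0.062,0],0],[[-0.003,-0.112,0],0],[[-0.004,-0.171,0],0],[[-0.006,-0.231,0],0],[[-0.008,-0.289,0],0],[[-0.009,-0.345,0],0],[[-0.01,-0.391,0],0],[[-0.011,-0.426,0],0],[[-0.011,-0.447,0],0],[[-0.011,-0.454,0],0]]' | grep -E 'time|pos|force|width'
python3 - <<'E'
from h import *
from station import cams
to([.5467,.185,.065],2.4)
for n in ('scene','top'):
    cv2.imwrite(f'pics/{n}4.png',cams.camera(n)[:,:,::-1])
s=cv2.imread('pics/scene4.png'); cv2.imwrite('pics/s4c.png',cv2.resize(s[210:384,190:400],None,fx=3,fy=3,interpolation=cv2.INTER_CUBIC))
s=cv2.imread('pics/top4.png'); cv2.imwrite('pics/t4c.png',cv2.resize(s[110:220,60:220],None,fx=4,fy=4,interpolation=cv2.INTER_CUBIC))
E
```

```text
time: 12.35
position: [0.5468, 0.1852, 0.1217]
force: [-0.2, -0.4, -1.2]
width: 0.0429
t 12.35 pos [0.5468 0.1852 0.1217] yaw 2.32 tilt 0.27 F [-0.23 -0.41 -1.22] w 0.0429
shift [-0.0011  0.001   0.1889] turn -0.0006
```

View pics/s4c.png

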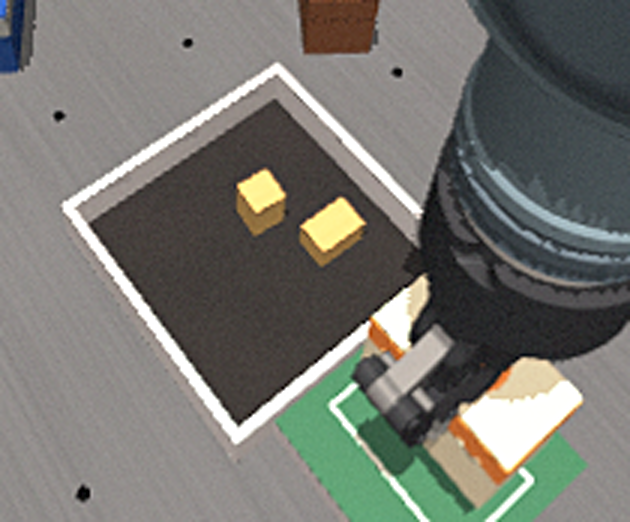

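View pics/t4c.png

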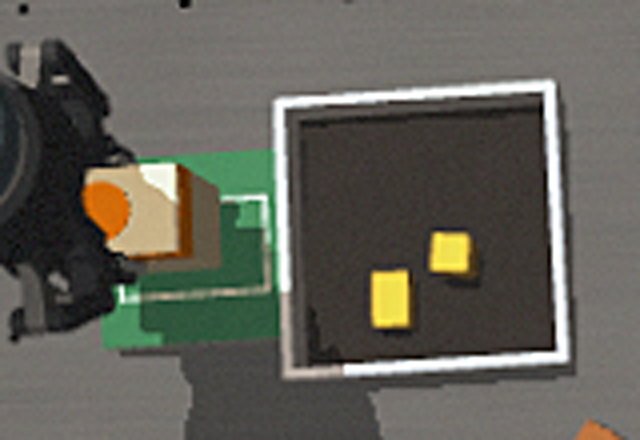

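Both blanks lie on the bay floor, one standing and one on its side, seen at top crop (453,252) and (391,299). Before placing, I check for slip in the grip using the carrier's visible top edge.

Run:
```python
from h import *
from station import cams
ci=cams.camera_info('top'); cs=cams.camera_info('scene')
px=lambda c,s,o:(np.array(c,float)+.5)/s-.5+np.array(o)
print('edge top',back(ci,px([(180,163),(181,258)],4,(60,110)),.141).round(4))
# scene: step-far corner of top face (582,403), (508,472)
print('scene',back(cs,px([(582,403),(508,472),(372,322)],3,(190,210)),.141).round(4))
import math
a=math.radians(2.4);c,s=math.cos(a),math.sin(a)
for x,y in [(-.022,-.038),(.022,-.038),(-.022,.038),(.022,.038)]: print('exp',round(.5468+c*x-s*y,4),round(.1852+s*x+c*y,4))
```

```text
edge top [[0.5693 0.1459 0.141 ]
 [0.5218 0.1446 0.141 ]]
scene [[0.5261 0.2243 0.141 ]
 [0.569  0.2254 0.141 ]
 [0.5735 0.1508 0.141 ]]
exp 0.5264 0.1463
exp 0.5704 0.1482
exp 0.5232 0.2222
exp 0.5672 0.2241
```

Slip is under about 2 mm, so I lower to just above the step and then feel for contact.

```bash
python3 -m crank '[[[0,0,0.01],0],[[0,0,0.03],0],[[0,0,0.06],0],[[0,0,0.09],0],[[0,0,0.12],0],[[0,0,0.145],0],[[0,0,0.165],0],[[0,0,0.175],0],[[0,0,0.18],0],[[0,0,0.18],0]]' | grep -E 'time|pos|force|width'
for k in 1 2; do python3 -m crank '[[[0,0,0],0]]' | grep -E 'pos|force'; done
```

```text
time: 13.7
position: [0.5471, 0.1851, 0.0678]
force: [-0.7, 0.5, -1.4]
width: 0.0431
position: [0.5474, 0.1851, 0.0681]
force: [1.1, -0.6, -1.5]
position: [0.5475, 0.1852, 0.0683]
force: [0.2, -0.1, -2.0]
```

```bash
for k in 1 2 3; do python3 -m crank '[[[0,0,0.007],0],[[0,0,0.007],0]]' | grep -E 'pos|force'; done
```

```text
position: [0.5474, 0.1851, 0.0661]
force: [0.1, -0.7, -1.8]
position: [0.5471, 0.1851, 0.0637]
force: [0.1, -0.3, -1.3]
position: [0.5474, 0.1851, 0.0631]
force: [-3.1, -2.3, 9.4]
```

Contact is felt at TCP z = 0.063, as predicted. Release in stages.

```bash
python3 -m crank '[[[0,0,0],0],[[0,0,0],0],[[0,0,0],0]]' 0.3 20| grep -E 'pos|force|width'
python3 -m crank '[[[0,0,0],0],[[0,0,0],0],[[0,0,0],0],[[0,0,0],0]]' 1 | grep -E 'pos|force|width'
python3 -m crank '[[[0,0,-0.03],0],[[0,0,-0.1],0],[[0,0,-0.2],0],[[0,0,-0.35],0],[[0,0,-0.5],0],[[0,0,-0.5],0]]' | grep -E 'time|pos|force|width'
python3 -m crank '[[[-0.1,0.15,-0.1],0],[[-0.2,0.3,-0.1],0],[[-0.3,0.5,-0.1],0],[[-0.4,0.7,-0.1],0],[[-0.4,0.85,-0.1],0],[[-0.4,0.95,-0.1],0],[[-0.4,0.95,-0.1],0],[[-0.4,0.95,-0.1],0]]' | grep -E 'time|pos|force|width'
python3 - <<'E'
from h import *
from station import cams
for n in ('scene','top'):
    cv2.imwrite(f'pics/{n}5.png',cams.camera(n)[:,:,::-1])
s=cv2.imread('pics/scene5.png'); cv2.imwrite('pics/s5c.png',cv2.resize(s[210:384,190:400],None,fx=3,fy=3,interpolation=cv2.INTER_CUBIC))
s=cv2.imread('pics/top5.png'); cv2.imwrite('pics/t5c.png',cv2.resize(s[110:220,60:220],None,fx=4,fy=4,interpolation=cv2.INTER_CUBIC))
E
```

```text
position: [0.5474, 0.1851, 0.0629]
force: [0.1, 0.4, -0.0]
width: 0.0553
position: [0.5474, 0.1851, 0.0629]
force: [0.4, 0.3, -0.6]
width: 0.085
time: 16.32
position: [0.5494, 0.1855, 0.2181]
force: [0.3, 0.7, 0.4]
width: 0.0853
time: 17.32
position: [0.4401, -0.1036, 0.245]
force: [-0.1, 1.0, 0.9]
width: 0.0856
```

View pics/s5c.png

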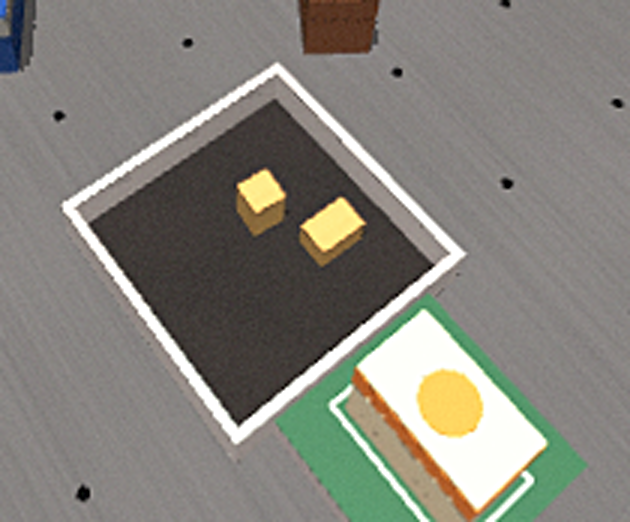

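View pics/t5c.png

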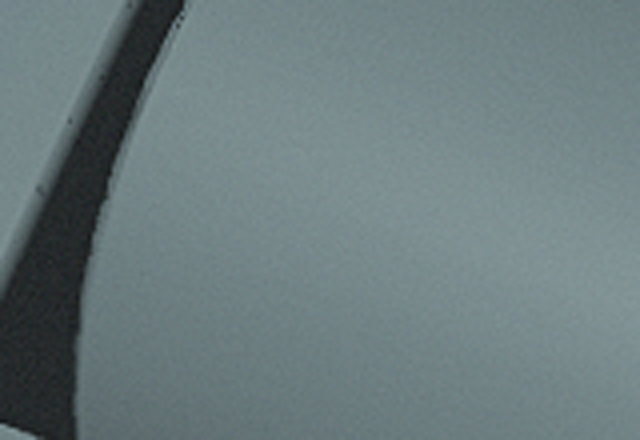

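The scene view shows the carrier upright within the outline and both blanks in the bay; the arm covers the top view. I check the position from the scene corners.

Run:
```python
from h import *
from station import cams
cs=cams.camera_info('scene')
px=lambda c,s,o:(np.array(c,float)+.5)/s-.5+np.array(o)
P=back(cs,px([(425,308),(547,443),(478,517),(355,370)],3,(190,210)),.082)
print(P.round(4),np.linalg.norm(P-np.roll(P,-1,0),axis=1).round(4))
a=np.radians(2.4);R=np.array([[np.cos(a),np.sin(a)],[-np.sin(a),np.cos(a)]])
print('in tray frame',R@(P.mean(0)[:2]-[.5525,.05]))
B=back(cs,px([(261,190),(333,224)],3,(190,210)),.03); print('blanks',(B[:,:2]-[.5525,.05])@R.T)
```

```text
[[0.5276 0.1467 0.082 ]
 [0.5252 0.2232 0.082 ]
 [0.5713 0.2269 0.082 ]
 [0.5744 0.1497 0.082 ]] [0.0765 0.0463 0.0773 0.0468]
in tray frame [0.00284495 0.13664663]
blanks [[-0.0165635  -0.01968494]
 [-0.03532371  0.02149797]]
```

The carrier is at tray (3, 137) mm against a target of (0, 135), and both blanks are well inside the bay. Handing in.

```bash
python3 -c "
from station import env,status
s=status.sense();print(s['time'],s['force'])
print(env.job_done())"
```

```text
17.425 [ 0.40498668  0.25406732 -0.64301601]
the job is handed in; nothing more can be done
None
```

The empty carrier is parked mouth down on the green step, both blanks lie in the bay, and I handed the job in at 17.4 s. The hand-in reports no verdict.

- **Carry and shake:** I gripped the cream carrier with the amber band at 80 N and carried it smoothly to over the bay. There the felt weight was still about 3.1 N, meaning both blanks were in it. After three up-and-down shakes of 50 mm the weight fell to about 1 N, which matches the empty carrier.
- **Final positions:** The last scene picture puts the carrier's centre at about (+3, +137) mm in the tray frame, against a target of (0, 135). The blanks are at about (-17, -20) and (-35, +21) mm, one standing and one on its side.
- **What disagreed or could not be checked:**
  - The arm covered the top camera at the end, so the final position comes from the scene camera alone.
  - In that view the carrier's 44 mm side measured about 46.5 mm, and the camera measurements differed by up to about 3 mm.
  - Single weight readings scattered by up to about 1 N.

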